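# Pop and open the lantern maker's parts case

### The job

Open the parts case that has the red tab, working with the fingertips only: press its red release tab so that the lid springs up, then push the lid all the way back to its stop and leave it open. Leave the case with the blue tab shut, and do not pick up, shove or knock over anything else on the table.

Things in the scene. Friction and masses are not known exactly. Their poses are not given: they have to be found in the camera images.
- case_red: parts case with the red release tab and white lid: fixed grey box, 120 mm deep (x) by 130 mm wide (y), open-topped, rim 65 mm above the table. Origin: centre of its underside, on the table; +x points from the red tab across the box to the lid's hinge, +z up. It does not move.
- red_tab_pad (a point): place to press on the red release tab: middle of the flat, level top of the tab's pad, 98 mm in front of (-x of) the case's centre and 56 mm above the table. The pad is 40 mm wide and its free part reaches 16 mm to either side of this point along x; 20 mm behind it a small hook of the same piece stands up 17 mm above the pad's top and holds the lid by its lip. Site axes as the case's while the tab is at rest.
- red_tab (a joint): angle of the red tab (rad): 0 at rest, grows as the pad is pressed down, stop at 0.36. The pivot lies 24 mm behind the pad point, so the pad point goes down about 6 mm to the release at about 0.25 rad and 8.5 mm to the stop. It takes 2 N to start and 5 to 7 N to press right down; it springs back by itself.
- red_lid (a joint): angle of the lid of the case with the red tab (rad): 0 shut and latched; on release a spring plunger lifts it to about 0.4 and no further; 1.85 is fully open against its stop, leaning back past upright. A stiff hinge (0.05 N m) keeps it wherever it is left; a push of 1 to 3 N moves it.
- red_lid_edge (a point): middle of the front edge of the lid of the case with the red tab: the tip of its 34 mm wide, 4 mm thick steel lip, at the level of the lid's underside, 132 mm from the hinge line. (The white lid is 130 mm wide, 120 mm long, 6 mm thick.) Moves with the lid.
- red_lid_hinge (a point): middle of the hinge line of that lid: on the far (+x) rim of the case, 60 mm behind its centre, 65 mm above the table; the hinge axis runs along the case's y and the lid's underside lies in a plane through it.
- case_blue: the other parts case, alike but with a blue tab: fixed grey box, 120 mm deep (x) by 130 mm wide (y), open-topped, rim 65 mm above the table. Origin: centre of its underside, on the table; +x points from the blue tab across the box to the lid's hinge, +z up. It does not move.
- blue_tab_pad (a point): place to press on the blue release tab: middle of the flat, level top of the tab's pad, 98 mm in front of (-x of) the case's centre and 56 mm above the table. The pad is 40 mm wide and its free part reaches 16 mm to either side of this point along x; 20 mm behind it a small hook of the same piece stands up 17 mm above the pad's top and holds the lid by its lip. Site axes as the case's while the tab is at rest.
- blue_tab (a joint): angle of the blue tab (rad): 0 at rest, grows as the pad is pressed down, stop at 0.36. The pivot lies 24 mm behind the pad point, so the pad point goes down about 6 mm to the release at about 0.25 rad and 8.5 mm to the stop. It takes 2 N to start and 5 to 7 N to press right down; it springs back by itself.
- blue_lid (a joint): angle of the lid of the case with the blue tab (rad): 0 shut and latched; on release a spring plunger lifts it to about 0.4 and no further; 1.85 is fully open against its stop, leaning back past upright. A stiff hinge (0.05 N m) keeps it wherever it is left; a push of 1 to 3 N moves it.
- blue_lid_edge (a point): middle of the front edge of the lid of the case with the blue tab: the tip of its 34 mm wide, 4 mm thick steel lip, at the level of the lid's underside, 132 mm from the hinge line. (The white lid is 130 mm wide, 120 mm long, 6 mm thick.) Moves with the lid.
- blue_lid_hinge (a point): middle of the hinge line of that lid: on the far (+x) rim of the case, 60 mm behind its centre, 65 mm above the table; the hinge axis runs along the case's y and the lid's underside lies in a plane through it.
- glue_jar: closed glass glue jar with white cap, 54 mm across, 68 mm tall, between and in front of the cases. Origin: centre of its underside (bystander).
- water_glass: open glass jar, 64 mm across, 75 mm tall, between and behind the cases. Origin: centre of its underside (bystander).
- wood_lantern: pale wood ribbed paper lantern, 124 mm across, 130 mm tall, on the left. Origin: centre of its underside (bystander).
- black_lantern: black ribbed paper lantern, 110 mm across, 120 mm tall, on the right. Origin: centre of its underside (bystander).
- bamboo_ruler: flat bamboo ruler, 240 x 24 x 5 mm, on the cutting mat to the right. Origin: centre of its underside (bystander).
- paste_brush: paste brush, 200 mm long, 42 mm wide, 20 mm high, lying on the table to the left. Origin: centre of its underside (bystander).
- rim_ring: flat wooden ring, 80 mm across, 14 mm high, lying on the left near the robot. Origin: centre of its underside (bystander).

How it is judged:
By the outcome, as a careful person would: the job done as asked, in the order asked, and still so for the second after the job is handed in, with the robot touching nothing.
It also fails if it takes over 35 s, if anything falls off the work surface, if the arm or the gripper's body presses on something with over 40 N, if the wrist force passes 120 N, or if a joint passes its speed limit or range.

### The arm

A 6-joint arm with a two-finger parallel gripper is mounted at the origin on the work surface. World frame = base frame: x ahead of the robot, y to its left, z up, the work surface at z = 0. Lengths are in m, angles in rad, forces in N, time in s.
With the tool pointing down it reaches from about 0.35 to 0.975 m from the base axis. Payload 4.9 kg.
Tool frame: the origin (TCP) lies on the centre line of the jaws, within the pads' length; the fingertips stand ctrl.tcp_to_tips ahead of it and the grasp point (between the pads) lies 3 mm ahead of it (ctrl.tcp_to_tips is the distance from the TCP to the fingertips, in m); z points along the fingers, y is the direction in which the jaws open and shut (so a half turn about z gives the same grasp; the last joint's range is limited). The gripper opens to 85 mm and grips with 20 to 120 N. Pads are 22 mm wide; open, the fingers measure 114 mm over their backs; the gripper's body (76 mm by 85 mm) begins 54 mm behind the grasp point. The pads swing forward as they close: fully open they stand 13 mm farther back than shut.
Start: joints at [1.211, 0.053, 1.613, -0, 1.476, -0.119], TCP at [0.149, 0.607, 0.253] pointing down, gripper open.
Joint ranges: [-3.01, 3.01], [-1.01, 2.22], [0.06, 2.58], [-1.02, 4.17], [0.09, 2.62], [-3.14, 3.14]. Speed limits (rad/s): [2.57, 2.57, 3.14, 3.14, 3.14, 3.14].

### API

Orientations are given as a rotation vector (axis times angle).
In Python, from station import ctrl, vision gives the robot as it stands.
- The arm moves only by the tool jog_arm, never from a script. Its argument "deltas" is a list of rows, each a list of 7 numbers: the turn, a rotation vector about the tool's x, y, z in rad, then the shift along the tool's x, y, z in cm, then the opening, from 0 (shut) to 1 (fully open). A call has 1 to 12 rows; each row shifts and turns the commanded pose from where the row before left it, along the tool's axes as they then stand; what a row does not reach is not made up. A row lasts 1/12 s, in which the tool goes at most 41.7 mm and 7.16 degrees, less where a joint would pass 70% of its speed; a pose out of reach is approached as far as the arm can. A call with a gripper value outside its range is refused whole. The fingers move at their own pace and stop on an object; "grip_force" is the grip in N (left out, the last holds). Time passes only in rows, so rows that do not move let the fingers close. It gives the time, the measured TCP pose, the force and the opening at its end, in the units of the state.
- ctrl.get_obs(): the state, without advancing time (a new reading comes with each control period).
- vision.get_image(name): name is "side" or "top"; returns (picture, depth): 480x640x3 uint8, red, green, blue; 480x640 float32, m along the optical axis (not along the pixel's ray), 0 where there is no reading.
- vision.calibration(name): a dict with "fx", "fy", "cx", "cy" (pixels), "dist" ([k1, k2, p1, p2, k3] as OpenCV has them; the pictures are not rectified), "rvec" (rotation vector, rad) and "tvec" (3), from world to camera coordinates, as OpenCV has them. Camera axes: x right, y down, z forward; pixel columns grow to the right and rows downward; lengths in m; the calibration is good to about 2 mm. A picture is of the moment at which its call begins. calibration takes no time and is no camera call.
- ctrl.finish_job(): hands the job in, once; it reports no verdict.
The state is a dict: "t": time; "q": joint angles; "dq": joint speeds; "effort": joint torques, N m; "tool_pos": TCP position; "tool_rot": TCP orientation; "contact_force": force on the tool from outside, world axes, zero at the start; "wrist_torque": the same for the moment, N m; "opening": finger opening in m.
Only numpy, scipy, OpenCV 4.12 (cv2) and the standard library are available. Lean on these libraries where they do the work, as an engineer would, in place of code of your own. Each camera call takes 0.05 s, during which the arm holds its last target. There are 200 camera calls.

## Working session

There is one attempt and no reset: what is moved stays moved. The work goes in short steps, Python scripts to look and compute and a tool call to move; the robot and the scene stay as the last step left them, time stands still between calls to the robot, and variables do not carry over. Pictures are saved under pics/ and viewed, about 8 in all and at most 12, crops included, and the job is handed in when it is done.

Besides the shell and the picture viewer there is one more tool, called after ">>>" as name([rows], argument=value, ...), one row to a line, values as JSON. jog_arm: Moves the arm, as the interface text tells. Its arguments: {"type":"object","properties":{"deltas":{"type":"array"},"grip_force":{"type":"number"}},"required":["deltas"]}

```bash
ls; mkdir -p pics; cat > h.py <<'E'
import numpy as np, cv2
from station import ctrl, vision
def save(n,im): cv2.imwrite(f'pics/{n}.png',im[...,::-1])
def cal(n):
    c=vision.calibration(n); K=np.array([[c['fx'],0,c['cx']],[0,c['fy'],c['cy']],[0,0,1]])
    R=cv2.Rodrigues(np.array(c['rvec'],float))[0]; return K,np.array(c['dist'],float),R,np.array(c['tvec'],float).ravel()
def ray(n,uv):
    K,d,R,t=cal(n); p=cv2.undistortPoints(np.array(uv,float).reshape(-1,1,2),K,d).reshape(-1,2)
    return -R.T@t, np.c_[p,np.ones(len(p))]@R   # dirs have unit camera depth
def onplane(n,uv,z):
    o,v=ray(n,uv); return o+v*((z-o[2])/v[:,2])[:,None]
def withdepth(n,uv,D):
    o,v=ray(n,uv); uv=np.array(uv).reshape(-1,2).astype(int); return o+v*D[uv[:,1],uv[:,0]][:,None]
def proj(n,P):
    K,d,R,t=cal(n); return cv2.projectPoints(np.array(P,float).reshape(-1,1,3),cv2.Rodrigues(R)[0],t,K,d)[0].reshape(-1,2)
E
python3 - <<'E'
from h import *
o=ctrl.get_obs(); print(ctrl.tcp_to_tips,o)
for n in('side','top'):
    im,D=vision.get_image(n); save(n+'0',im); np.savez(n+'0.npz',im=im,D=D)
    K,d,R,t=cal(n); print(n,-R.T@t,R[2])
E
```

```text
pics
0.022 {'t': 0.0, 'q': array([ 1.21097909e+00,  5.33523991e-02,  1.61429045e+00,  2.41469605e-06,
        1.47599156e+00, -1.18991075e-01]), 'dq': array([-5.47535843e-05, -4.59043689e-04, -8.49546524e-04, -1.21806336e-04,
       -1.82149392e-07,  2.36636551e-04]), 'effort': array([-8.97542814e-04, -3.93701792e+01, -3.70173562e+01, -2.12835416e-04,
        7.50994252e-03,  6.25903382e-06]), 'tool_pos': array([0.1488555 , 0.60642335, 0.25206785]), 'tool_rot': array([-3.77317092e-01, -3.11836016e+00,  3.11434163e-03]), 'contact_force': array([-0.50965642, -0.49762771, -0.10824355]), 'wrist_torque': array([-0.00367201, -0.01868945, -0.01111696]), 'opening': 0.08537039828092542}
side [-0.33861935 -0.82569435  1.19375751] [ 0.51931941  0.50679303 -0.68809024]
top [0.40453668 0.00222717 1.56030367] [ 0.08440729 -0.00224178 -0.99642881]
```

View pics/top0.png

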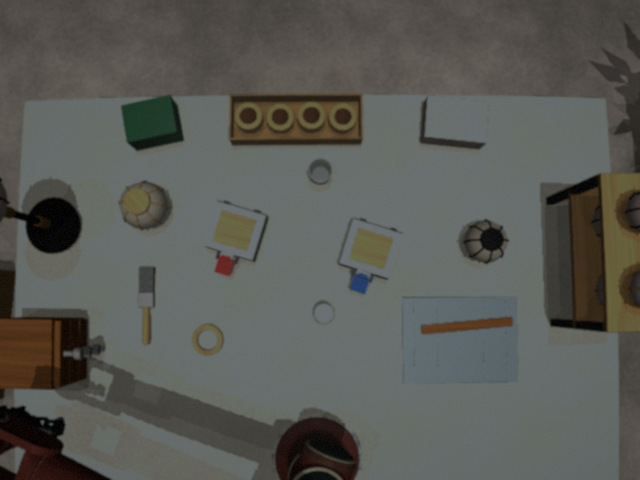

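View pics/side0.png

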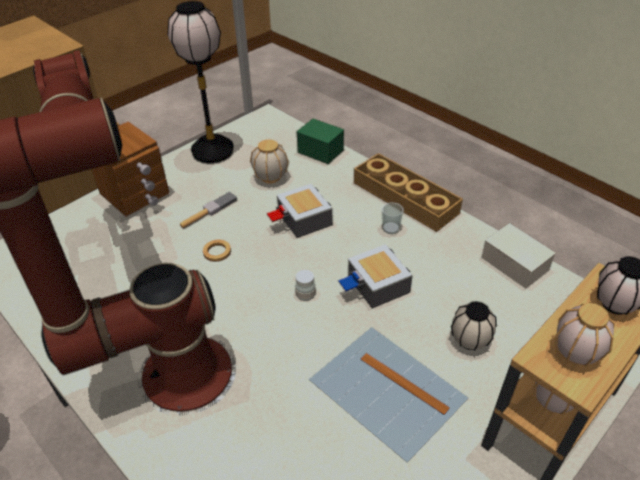

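The top view shows the red tab at about (224,265), with its lid centred near (236,231). The blue tab is at (359,283). The side view has the red tab at (276,214), and both lids are shut.

```bash
python3 - <<'E'
from h import *
f={}
for n in('top','side'):
    z=np.load(n+'0.npz'); im,D=z['im'],z['D']; hsv=cv2.cvtColor(im,cv2.COLOR_RGB2HSV)
    f[n]=im,D,hsv
im,D,hsv=f['top']
# red tab
reg=np.zeros(D.shape,bool); reg[240:290,200:250]=1
m=reg&((hsv[...,0]<8)|(hsv[...,0]>172))&(hsv[...,1]>140)&(hsv[...,2]>60)
v,u=np.nonzero(m); uv=np.c_[u,v]; P=withdepth('top',uv,D); print('red top n',len(u),'uv',uv.mean(0),'z pct',np.percentile(P[:,2],[5,50,95]))
print('tab centroid plane .056',onplane('top',[uv.mean(0)],.056), 'depth',P.mean(0))
# lid by depth: points z in .06...08 around
vv,uu=np.mgrid[190:280,190:290]; uv=np.c_[uu.ravel(),vv.ravel()]; P=withdepth('top',uv,D)
s=(P[:,2]>.058)&(P[:,2]<.085); mm=np.zeros(D.shape,np.uint8); mm[uv[s,1],uv[s,0]]=1; mm[m]=0
mm=cv2.morphologyEx(mm,cv2.MORPH_OPEN,np.ones((5,5)))
c=max(cv2.findContours(mm,0,2)[0],key=cv2.contourArea); r=cv2.minAreaRect(c); print('rect',r)
b=cv2.boxPoints(r); B=onplane('top',b,.071); print(B.round(4)); print('centre',B.mean(0),'sides',np.linalg.norm(B-np.roll(B,1,0),axis=1), 'medz',np.median(P[s,2]))
# yellow panel
reg=np.zeros(D.shape,bool); reg[195:265,200:280]=1
y=(reg&(abs(hsv[...,0].astype(int)-20)<8)&(hsv[...,1]>70)).astype(np.uint8)
c=max(cv2.findContours(y,0,2)[0],key=cv2.contourArea); r=cv2.minAreaRect(c); B=onplane('top',cv2.boxPoints(r),.071); print('yellow',B.round(4),B.mean(0))
im2,D2,h2=f['side']
reg=np.zeros(D.shape,bool); reg[190:235,255:300]=1
m2=reg&((h2[...,0]<8)|(h2[...,0]>172))&(h2[...,1]>140)&(h2[...,2]>60)
v,u=np.nonzero(m2);uv=np.c_[u,v]; P=withdepth('side',uv,D2); print('side red',len(u),uv.mean(0),P.mean(0),np.percentile(P[:,2],[5,50,95]),onplane('side',[uv.mean(0)],.056))
a=cv2.resize(im[190:300,190:400],None,fx=3.8,fy=3.8,interpolation=cv2.INTER_CUBIC)
b=cv2.resize(im2[170:300,240:420],(798,576),interpolation=cv2.INTER_CUBIC)
a=np.clip(a.astype(float)*1.8,0,255).astype(np.uint8); save('topcrop',a)
E
```

```text
red top n 229 uv [224.08733624 265.14847162] z pct [0.0505321  0.05697937 0.07411362]
tab centroid plane .056 [[0.49167556 0.22737204 0.056     ]] depth [0.49115513 0.22609223 0.06438269]
rect ((234.13844299316406, 230.75953674316406), (53.448951721191406, 54.197654724121094), 16.927513122558594)
[[0.5312 0.2836 0.071 ]
 [0.6605 0.2457 0.071 ]
 [0.6205 0.1181 0.071 ]
 [0.4922 0.1567 0.071 ]]
centre [0.57609435 0.20101243 0.071     ] sides [0.13279098 0.13469248 0.13373781 0.13397563] medz 0.07133191192594657
yellow [[0.5544 0.2535 0.071 ]
 [0.627  0.2319 0.071 ]
 [0.6011 0.1498 0.071 ]
 [0.5289 0.1716 0.071 ]] [0.57783569 0.20171443 0.071     ]
side red 150 [276.44666667 213.69333333] [0.49170674 0.22640933 0.05696899] [0.05035744 0.05633875 0.07161503] [[0.49236959 0.22726722 0.056     ]]
```

View pics/topcrop.png

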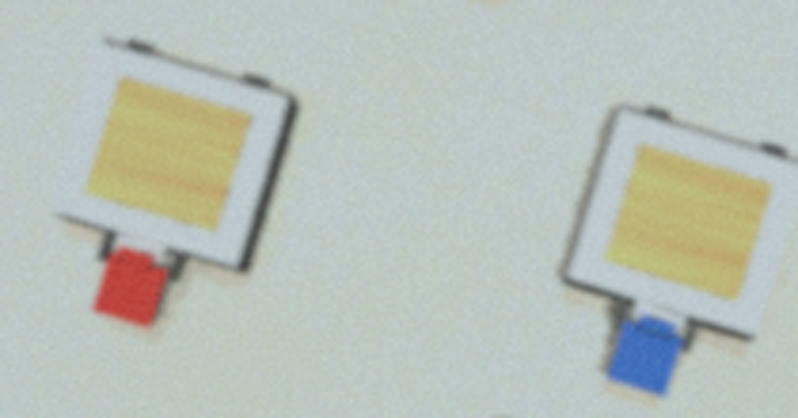

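The crop shows both lids shut. The red pad's front corners are at full-image pixels (215.5,271.1) and (230,275.5), and the case axis runs at about -16.6°. Next I check the pad's front edge and work out the approach.

```bash
cat >> h.py <<'E'
C=np.array([0.577,0.2015,0]); A=np.radians(-16.6)
ex=np.array([np.cos(A),np.sin(A),0]); ez=np.array([0,0,1.]); ey=np.cross(ez,ex)
def case(p): d=np.atleast_2d(p)-C; return np.c_[d@ex,d@ey,d@ez]*1000
def pose():
    o=ctrl.get_obs(); return o['tool_pos'],cv2.Rodrigues(np.array(o['tool_rot']))[0],o
def target(tip,t):  # tip in case mm, tilt t of tool z towards +case x -> TCP pos, R
    z=np.sin(t)*ex-np.cos(t)*ez; y=ey; R=np.c_[np.cross(y,z),y,z]
    return C+(tip[0]*ex+tip[1]*ey+tip[2]*ez)/1000-ctrl.tcp_to_tips*z,R
def go(tip,t):
    p,R,o=pose(); P,Q=target(tip,t); r=cv2.Rodrigues(R.T@Q)[0].ravel()
    print('turn',r.round(4),'then shift cm (new axes)',(Q.T@(P-p)*100).round(2),'| shift in old axes',(R.T@(P-p)*100).round(2))
def stat():
    p,R,o=pose(); z=R[:,2]; tip=case(p+ctrl.tcp_to_tips*z)[0]
    print('t',round(o['t'],2),'tip',tip.round(1),'tilt',round(np.arctan2(z@ex,-z@ez),3),'F case',[round(float(o['contact_force']@a),2) for a in(ex,ey,ez)],'open',round(o['opening'],4),'q',o['q'].round(2))
E
python3 - <<'E'
from h import *
print(case(onplane('top',[[215.5,271.1],[230,275.5]],.056)))
for n,u in(('lantern',[145,205]),('jar',[323,312]),('glass',[319,172])): print(n,onplane('top',[u],.1))
stat(); go((-102,0,110),0.3)
E
```

```text
[[-109.3801569    16.69466741   56.        ]
 [-109.60966307  -21.23937879   56.        ]]
lantern [[0.63751115 0.41768995 0.1       ]]
jar [[ 0.37568992 -0.01714128  0.1       ]]
glass [[ 0.71581369 -0.00947829  0.1       ]]
t 0.1 tip [-526.   265.7  230.2] tilt -0.0 F case [-0.28, 0.23, -0.8] open 0.0853 q [ 1.21  0.05  1.61  0.    1.48 -0.12]
turn [ 0.0055 -0.3001  0.0488] then shift cm (new axes) [-36.3  -26.58  23.91] | shift in old axes [-40.4  -28.57  12.16]
```

```bash
sed -i 's/^C=.*/C=np.array([0.5785,0.1995,0]); A=np.radians(-16.6)/' h.py; python3 -c "
from h import *
go((-102,0,200),0.0)"
```

```text
turn [-0.0019 -0.0002  0.0489] then shift cm (new axes) [-42.6  -26.73   3.02] | shift in old axes [-41.24 -28.77   3.06]
```

>>> jog_arm([
  [0,0,0,-2.9,-2.05,0,0],
  [0,0,0,-2.9,-2.05,0,0],
  [0,0,0,-2.9,-2.05,0,0],
  [0,0,0,-2.9,-2.05,0,0],
  [0,0,0,-2.9,-2.05,0,0],
  [0,0,0,-2.9,-2.05,0,0],
  [0,0,0,-2.9,-2.05,0,0],
  [0,0,0,-2.9,-2.05,0,0],
  [0,0,0,-2.9,-2.05,0,0],
  [0,0,0,-2.9,-2.05,0,0],
  [0,0,0,-2.9,-2.05,0,0],
  [0,0,0,-2.9,-2.05,0,0],
], grip_force=20)

```text
t: 1.1
tool_pos: [0.4289, 0.2834, 0.2529]
tool_rot: [-0.377, -3.118, 0.0]
contact_force: [0.7, 0.1, 0.1]
opening: -0.0001
```

>>> jog_arm([
  [0,0,0.0244,0,0,0,0],
  [0,0,0.0244,0,0,0,0],
  [0,-0.06,0,0,0,0,0],
  [0,-0.06,0,0,0,0,0],
  [0,-0.06,0,0,0,0,0],
  [0,-0.06,0,0,0,0,0],
  [0,-0.06,0,0,0,0,0],
  [0,0,0,0,0,0,0],
])

```text
t: 1.77
tool_pos: [0.4259, 0.2865, 0.2522]
tool_rot: [0.406, 2.816, -0.062]
contact_force: [0.2, -0.3, -0.4]
opening: -0.0
```

```bash
python3 -c "
from h import *
stat(); go((-102,0,90),0.3)"
```

```text
t 1.77 tip [-164.6   39.8  231.2] tilt 0.299 F case [0.3, -0.26, -0.41] open -0.0 q [ 0.56 -0.33  1.98 -0.23  1.3  -0.69]
turn [ 0.0006 -0.0007  0.0034] then shift cm (new axes) [-1.81 -3.98 15.34] | shift in old axes [-1.81 -3.99 15.33]
```

>>> jog_arm([
  [0,0,0,-0.9,-2.0,0,0],
  [0,0,0,-0.9,-2.0,0,0],
  [0,0,0,0,0,3,0],
  [0,0,0,0,0,3,0],
  [0,0,0,0,0,3,0],
  [0,0,0,0,0,3,0],
  [0,0,0,0,0,3.3,0],
  [0,0,0,0,0,0,0],
])

```text
t: 2.43
tool_pos: [0.4729, 0.2273, 0.1048]
tool_rot: [0.412, 2.827, -0.071]
contact_force: [-1.4, -0.7, -1.7]
opening: 0.0002
```

```bash
python3 - <<'E'
from h import *
stat(); go((-103,0,66),0.3)
a=[]
for n,c in(('top',(180,190)),('side',(220,150))):
    im,D=vision.get_image(n); x,y=c; a.append(cv2.resize(im[y:y+110,x:x+100],(400,440),interpolation=cv2.INTER_CUBIC))
save('above',np.clip(np.hstack(a)*1.7,0,255).astype(np.uint8))
E
```

```text
t 2.43 tip [-102.9   -3.7   83.7] tilt 0.288 F case [-1.12, -1.05, -1.67] open 0.0002 q [ 0.4  -0.16  2.09 -0.22  1.   -0.78]
turn [-0.0077 -0.0115  0.0013] then shift cm (new axes) [0.56 0.36 1.69] | shift in old axes [0.54 0.37 1.69]
```

View pics/above.png

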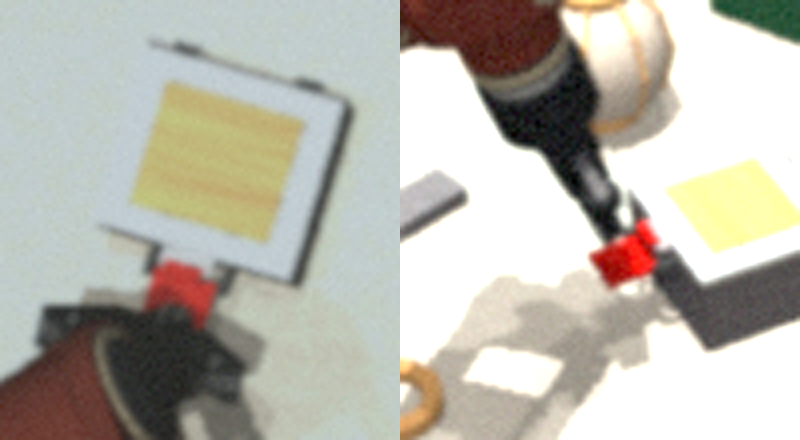

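The side crop shows the shut fingertips just above the red pad, clear of the lid and hook. I'll go down in small steps.

>>> jog_arm([
  [0,-0.01,0,0.3,0.3,0.5,0],
  [0,0,0,0.25,0,0.8,0],
  [0,0,0,0,0,0,0],
])

```text
t: 2.78
tool_pos: [0.4759, 0.2328, 0.0985]
tool_rot: [0.408, 2.805, -0.063]
contact_force: [-1.0, -0.6, -1.3]
opening: 0.0002
```

```bash
python3 -c "
from h import *
stat(); go((-102,0,56),0.3)"
```

```text
t 2.78 tip [-101.1    2.6   77.6] tilt 0.31 F case [-0.8, -0.91, -1.34] open 0.0002 q [ 0.41 -0.14  2.1  -0.24  0.96 -0.76]
turn [0.0007 0.0101 0.0008] then shift cm (new axes) [ 0.7  -0.26  2.03] | shift in old axes [ 0.72 -0.26  2.03]
```

>>> jog_arm([
  [0,0,0,0,0,0,0],
  [0,0,0,0,0,0,0],
  [0,0,0,0,0,0,0],
])

```text
t: 3.03
tool_pos: [0.4766, 0.2324, 0.0993]
tool_rot: [0.409, 2.803, -0.063]
contact_force: [0.4, 0.1, 0.8]
opening: 0.0003
```

```bash
python3 -c "
from h import *
stat(); go((-102,0,56),0.3)"
```

```text
t 3.03 tip [-100.3    2.5   78.3] tilt 0.311 F case [0.39, 0.2, 0.8] open 0.0003 q [ 0.41 -0.14  2.1  -0.24  0.96 -0.76]
turn [0.0009 0.011  0.    ] then shift cm (new axes) [ 0.8  -0.24  2.08] | shift in old axes [ 0.82 -0.25  2.07]
```

>>> jog_arm([
  [0,0,0,0.25,-0.1,0.45,0],
  [0,0,0,0.2,-0.1,0.45,0],
  [0,0,0,0.15,0,0.45,0],
  [0,0,0,0,0,0,0],
  [0,0,0,0,0,0,0],
  [0,0,0,0,0,0,0],
])

```text
t: 3.53
tool_pos: [0.4742, 0.2306, 0.0836]
tool_rot: [0.409, 2.805, -0.064]
contact_force: [-0.5, -0.1, 0.6]
opening: 0.0003
```

```bash
python3 -c "
from h import *
stat(); go((-102,0,56),0.3)"
```

```text
t 3.53 tip [-1.021e+02  1.000e-01  6.260e+01] tilt 0.31 F case [-0.46, -0.26, 0.64] open 0.0003 q [ 0.41 -0.13  2.11 -0.25  0.93 -0.75]
turn [-0.0001  0.0098  0.0001] then shift cm (new axes) [ 0.16 -0.01  0.64] | shift in old axes [ 0.17 -0.01  0.64]
```

>>> jog_arm([
  [0,0,0,0.12,0,0.38,0],
  [0,0,0,0,0,0,0],
  [0,0,0,0,0,0,0],
])

```text
t: 3.78
tool_pos: [0.4742, 0.2307, 0.0797]
tool_rot: [0.409, 2.805, -0.064]
contact_force: [-0.1, -0.7, 0.4]
opening: 0.0002
```

>>> jog_arm([
  [0,0,0,0.12,0,0.38,0],
  [0,0,0,0,0,0,0],
  [0,0,0,0,0,0,0],
])

```text
t: 4.03
tool_pos: [0.4744, 0.2308, 0.0759]
tool_rot: [0.409, 2.804, -0.063]
contact_force: [0.1, 0.5, 1.2]
opening: -0.0002
```

>>> jog_arm([
  [0,0,0,0.06,0,0.19,0],
  [0,0,0,0,0,0,0],
  [0,0,0,0,0,0,0],
])

```text
t: 4.28
tool_pos: [0.4745, 0.2308, 0.074]
tool_rot: [0.409, 2.804, -0.063]
contact_force: [0.2, 0.2, 2.6]
opening: -0.0001
```

```bash
python3 -c "
from h import *
stat()"
```

```text
t 4.28 tip [-101.9    0.3   53.1] tilt 0.311 F case [0.1, 0.22, 2.61] open -0.0001 q [ 0.41 -0.11  2.11 -0.25  0.91 -0.74]
```

>>> jog_arm([
  [0,0,0,0.06,0,0.19,0],
  [0,0,0,0,0,0,0],
  [0,0,0,0,0,0,0],
])

```text
t: 4.53
tool_pos: [0.4746, 0.2308, 0.0721]
tool_rot: [0.409, 2.804, -0.063]
contact_force: [1.4, 0.0, 1.6]
opening: -0.0002
```

>>> jog_arm([
  [0,0,0,0.06,0,0.19,0],
  [0,0,0,0,0,0,0],
  [0,0,0,0,0,0,0],
])

```text
t: 4.78
tool_pos: [0.4747, 0.2307, 0.0701]
tool_rot: [0.409, 2.804, -0.063]
contact_force: [1.6, -0.6, 4.6]
opening: -0.0001
```

>>> jog_arm([
  [0,0,0,0.06,0,0.19,0],
  [0,0,0,0,0,0,0],
  [0,0,0,0,0,0,0],
])

```text
t: 5.03
tool_pos: [0.4748, 0.2308, 0.0683]
tool_rot: [0.409, 2.803, -0.063]
contact_force: [0.8, -0.6, 5.4]
opening: 0.0004
```

```bash
python3 - <<'E'
from h import *
stat()
a=[]
for n,c in(('top',(180,190)),('side',(220,150))):
    im,D=vision.get_image(n); x,y=c; a.append(cv2.resize(im[y:y+110,x:x+100],(400,440),interpolation=cv2.INTER_CUBIC))
    np.savez(n+'1.npz',im=im,D=D)
save('press',np.clip(np.hstack(a)*1.5,0,255).astype(np.uint8))
D=np.load('top1.npz')['D']; D0=np.load('top0.npz')['D']
uv=proj('top',C+np.array([-.04,0,0])@np.c_[ex,ey,ez].T*1+.071*ez); print(uv,withdepth('top',uv,D),withdepth('top',uv,D0))
E
```

```text
t 5.03 tip [-101.5    0.4   47.4] tilt 0.311 F case [0.89, -0.35, 5.38] open 0.0004 q [ 0.41 -0.1   2.12 -0.25  0.9  -0.74]
[[229.95550747 245.13908093]] [[0.53604153 0.20457934 0.11630123]] [[0.54019374 0.21096852 0.07070749]]
```

The depth near the lid's front has risen from 0.071 to 0.116 m, so the lid has sprung up. I'll view it to confirm.

View pics/press.png

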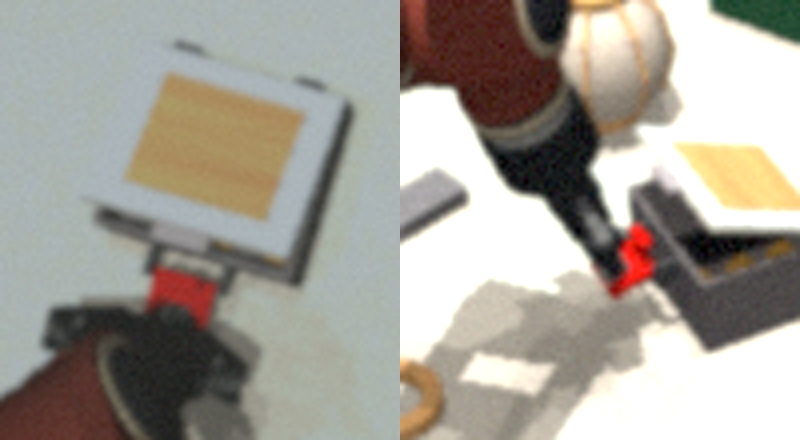

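```bash
python3 - <<'E'
from h import *
D=np.load('top1.npz')['D']
vv,uu=np.mgrid[195:262,205:265]; uv=np.c_[uu.ravel(),vv.ravel()]; P=case(withdepth('top',uv,D))
s=(abs(P[:,1])<50)&(P[:,0]>-55)&(P[:,0]<50)&(P[:,2]>60)&(P[:,2]<140)
k=np.polyfit(P[s,0],P[s,2],1); print('lid angle',np.arctan(-k[0]),'z at x=60',np.polyval(k,60),s.sum())
stat()
# clearances: retreat target back & up
go((-140,0,60),0.3)
E
```

```text
lid angle 0.377836004623322 z at x=60 73.9150377623292 1664
t 5.13 tip [-101.5    0.4   47.4] tilt 0.311 F case [1.1, 0.32, 5.32] open 0.0 q [ 0.41 -0.1   2.12 -0.25  0.9  -0.74]
turn [0.0005 0.0112 0.0002] then shift cm (new axes) [ 3.28 -0.03 -2.34] | shift in old axes [ 3.25 -0.03 -2.38]
```

The lid is up at about 0.38 rad, with the lip clear of the hook. Next I retract upward and tilt the tool further, ready for the arc.

>>> jog_arm([
  [0,0,0,-0.25,0,-1.05,0],
  [0,0,0,-0.25,0,-1.05,0],
  [0,0,0,-0.25,0,-1.05,0],
  [0,0,0,-0.25,0,-1.05,0],
  [0,-0.1,0,0,0,0,0],
  [0,-0.1,0,0,0,0,0],
  [0,-0.1,0,0,0,0,0],
  [0,-0.09,0,0,0,0,0],
  [0,0,0,0,0,0,0],
  [0,0,0,0,0,0,0],
  [0,0,0,0,0,0,0],
])

```text
t: 6.05
tool_pos: [0.4716, 0.2319, 0.1119]
tool_rot: [0.354, 2.421, -0.128]
contact_force: [-0.6, 0.0, -0.1]
opening: -0.0001
```

```bash
cat >> h.py <<'E'
def tipfor(a,t,s=12):
    H=np.array([60,65.]); n=np.array([np.cos(t),np.sin(t)]); back=np.array([-np.sin(t),np.cos(t)])
    L=np.array([-np.cos(a),np.sin(a)])
    Q=H+132*L-s*back if a<np.pi/2-t else H+(132-s)*L
    q=Q-11*n; return (q[0],0,q[1])
E
python3 - <<'E'
from h import *
stat(); p,R,o=pose(); t=.7
go(tipfor(.3,t),t)
prev=None
for a in [.3,.4,.5,.6,.7,.8,.9,1,1.1,1.2,1.3,1.4,1.5,1.6,1.7,1.8,1.85,1.9]:
    P,Q=target(tipfor(a,t),t)
    if prev is not None: print(a,np.round(tipfor(a,t),0),(Q.T@(P-prev)*100).round(2))
    prev=P
D=vision.get_image('top')[1]
vv,uu=np.mgrid[195:262,205:265]; uv=np.c_[uu.ravel(),vv.ravel()]; P=case(withdepth('top',uv,D))
s=(abs(P[:,1])<50)&(P[:,0]>-55)&(P[:,0]<50)&(P[:,2]>60)&(P[:,2]<140)
k=np.polyfit(P[s,0],P[s,2],1); print('lid angle',np.arctan(-k[0]))
E
```

```text
t 6.05 tip [-97.5   0.5  95. ] tilt 0.699 F case [-0.55, -0.16, -0.11] open -0.0001 q [ 0.55 -0.24  2.24 -0.75  0.78 -0.28]
turn [ 0.0006 -0.0008 -0.0007] then shift cm (new axes) [-1.88 -0.05  2.54] | shift in old axes [-1.88 -0.05  2.53]
0.4 [-62.   0. 100.] [-1.14 -0.   -0.66]
0.5 [-57.   0. 112.] [-1.2   0.   -0.54]
0.6 [-50.   0. 123.] [-1.25  0.   -0.42]
0.7 [-42.   0. 134.] [-1.29 -0.   -0.29]
0.8 [-33.   0. 143.] [-1.31  0.   -0.16]
0.9 [-23.   0. 152.] [-1.28  0.   -0.03]
1 [-13.   0. 159.] [-1.2   0.    0.09]
1.1 [ -3.   0. 165.] [-1.18 -0.    0.21]
1.2 [  8.   0. 170.] [-1.15  0.    0.33]
1.3 [ 19.   0. 174.] [-1.11  0.    0.44]
1.4 [ 31.   0. 176.] [-1.06  0.    0.55]
1.5 [ 43.   0. 178.] [-1.   -0.    0.66]
1.6 [ 55.   0. 178.] [-0.93 -0.    0.75]
1.7 [ 67.   0. 177.] [-0.85  0.    0.84]
1.8 [ 79.   0. 175.] [-0.76  0.    0.92]
1.85 [ 85.   0. 173.] [-0.35 -0.    0.49]
1.9 [ 90.   0. 171.] [-0.32  0.    0.51]
lid angle 0.378468228923332
```

>>> jog_arm([
  [0,0,0,-0.95,0,1.25,0],
  [0,0,0,-0.95,0,1.25,0],
  [0,0,0,0,0,0,0],
  [0,0,0,-0.57,0,-0.33,0],
  [0,0,0,-0.57,0,-0.33,0],
  [0,0,0,-0.6,0,-0.27,0],
  [0,0,0,-0.6,0,-0.27,0],
  [0,0,0,0,0,0,0],
])

```text
t: 6.77
tool_pos: [0.5113, 0.2204, 0.1307]
tool_rot: [0.353, 2.417, -0.126]
contact_force: [-0.0, -0.1, 0.7]
opening: 0.0002
```

```bash
python3 - <<'E'
from h import *
stat()
a=[]
for n,c in(('top',(180,190)),('side',(220,150))):
    im,D=vision.get_image(n); x,y=c; a.append(cv2.resize(im[y:y+110,x:x+100],(400,440),interpolation=cv2.INTER_CUBIC))
save('push1',np.clip(np.hstack(a)*1.5,0,255).astype(np.uint8))
E
```

```text
t 6.77 tip [-56.2   0.9 113.9] tilt 0.702 F case [0.0, -0.08, 0.66] open 0.0002 q [ 0.48 -0.21  2.18 -0.71  0.76 -0.37]
```

View pics/push1.png

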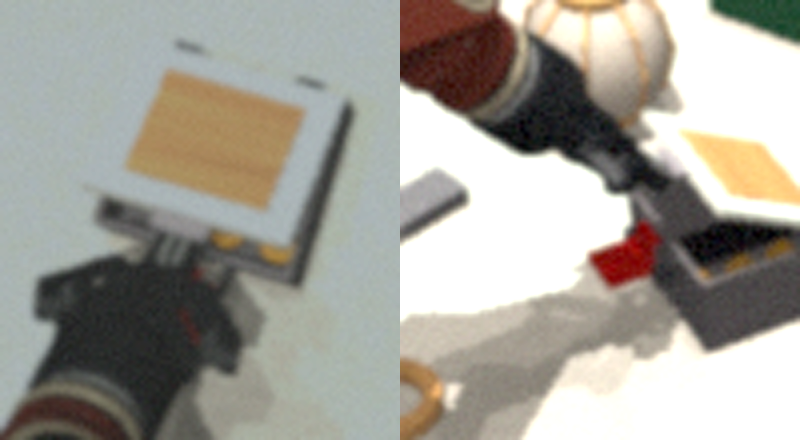

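The side crop shows the fingertips under the lip at about (650,185), with the lid starting to move. I'll carry on along the arc.

>>> jog_arm([
  [0,0,0,-0.63,0,-0.21,0],
  [0,0,0,-0.63,0,-0.21,0],
  [0,0,0,-0.65,0,-0.15,0],
  [0,0,0,-0.65,0,-0.15,0],
  [0,0,0,-0.65,0,-0.08,0],
  [0,0,0,-0.65,0,-0.08,0],
  [0,0,0,-0.64,0,-0.02,0],
  [0,0,0,-0.64,0,-0.02,0],
  [0,0,0,-0.6,0,0.04,0],
  [0,0,0,-0.6,0,0.04,0],
])

```text
t: 7.7
tool_pos: [0.552, 0.2075, 0.1759]
tool_rot: [0.353, 2.42, -0.129]
contact_force: [-0.8, -0.8, -1.3]
opening: -0.0002
```

```bash
python3 - <<'E'
from h import *
stat()
a=[]
for n,c in(('top',(180,190)),('side',(220,130))):
    im,D=vision.get_image(n); x,y=c; a.append(cv2.resize(im[y:y+110,x:x+100],(400,440),interpolation=cv2.INTER_CUBIC))
save('push2',np.clip(np.hstack(a)*1.5,0,255).astype(np.uint8))
E
```

```text
t 7.7 tip [-1.35e+01  1.00e-01  1.59e+02] tilt 0.7 F case [-0.55, -0.98, -1.31] open -0.0002 q [ 0.42 -0.2   2.09 -0.63  0.79 -0.52]
```

View pics/push2.png

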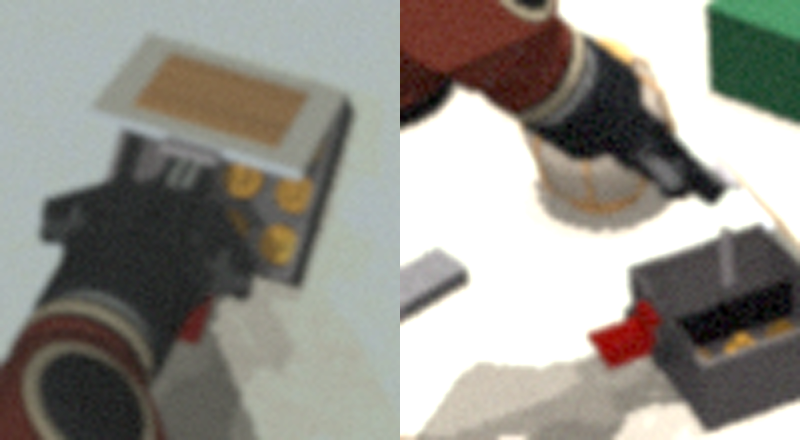

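The lid is following, now at about 1.0 rad. The tab has sprung back and the lantern is clear. I'll continue to about 1.7.

>>> jog_arm([
  [0,0,0,-0.58,0,0.12,0],
  [0,0,0,-0.58,0,0.12,0],
  [0,0,0,-0.57,0,0.19,0],
  [0,0,0,-0.57,0,0.19,0],
  [0,0,0,-0.54,0,0.25,0],
  [0,0,0,-0.54,0,0.25,0],
  [0,0,0,-0.52,0,0.3,0],
  [0,0,0,-0.52,0,0.3,0],
  [0,0,0,-0.5,0,0.35,0],
  [0,0,0,-0.5,0,0.35,0],
  [0,0,0,-0.46,0,0.4,0],
  [0,0,0,-0.46,0,0.4,0],
])

```text
t: 8.8
tool_pos: [0.6185, 0.1877, 0.1917]
tool_rot: [0.353, 2.42, -0.129]
contact_force: [-0.5, -0.1, 0.7]
opening: -0.0001
```

>>> jog_arm([
  [0,0,0,-0.42,0,0.44,0],
  [0,0,0,-0.42,0,0.44,0],
  [0,0,0,-0.39,0,0.47,0],
  [0,0,0,0,0,0,0],
])

```text
t: 9.13
tool_pos: [0.636, 0.1822, 0.189]
tool_rot: [0.354, 2.42, -0.129]
contact_force: [-0.4, -0.5, 0.1]
opening: 0.0001
```

```bash
python3 - <<'E'
from h import *
stat(); go(tipfor(1.85,.7,20),.7)
E
```

```text
t 9.13 tip [ 7.420e+01 -1.000e-01  1.722e+02] tilt 0.7 F case [-0.26, -0.59, 0.14] open 0.0001 q [ 0.31 -0.06  1.95 -0.57  0.74 -0.65]
turn [-0.0005 -0.0002 -0.0002] then shift cm (new axes) [-0.21  0.01  1.03] | shift in old axes [-0.21  0.01  1.03]
```

>>> jog_arm([
  [0,0,0,-0.3,0,0.35,0],
  [0,0,0,-0.3,0,0.35,0],
  [0,0,0,0,0,0,0],
  [0,0,0,0,0,0,0],
])

```text
t: 9.47
tool_pos: [0.644, 0.18, 0.1876]
tool_rot: [0.353, 2.42, -0.129]
contact_force: [-0.3, -0.1, -0.1]
opening: -0.0
```

>>> jog_arm([
  [0,0,0,-0.22,0,0.22,0],
  [0,0,0,0,0,0,0],
  [0,0,0,0,0,0,0],
])

```text
t: 9.72
tool_pos: [0.6469, 0.1793, 0.1875]
tool_rot: [0.353, 2.42, -0.129]
contact_force: [-0.9, 0.3, 0.7]
opening: -0.0001
```

>>> jog_arm([
  [0,0,0,-0.22,0,0.22,0],
  [0,0,0,0,0,0,0],
  [0,0,0,0,0,0,0],
])

```text
t: 9.97
tool_pos: [0.648, 0.1791, 0.1871]
tool_rot: [0.355, 2.424, -0.13]
contact_force: [-18.6, 3.9, 9.7]
opening: 0.0001
```

```bash
python3 - <<'E'
from h import *
stat()
E
```

```text
t 9.97 tip [ 86.5   0.3 170.3] tilt 0.696 F case [-18.94, -1.55, 9.73] open 0.0001 q [ 0.3  -0.04  1.92 -0.56  0.73 -0.66]
```

The force jumped to about 19 N at a computed lid angle of about 1.85, so the lid is against its stop. I'll back straight off.

>>> jog_arm([
  [0,0,0,0.75,0,-0.65,0],
  [0,0,0,1.5,0,-1.3,0],
  [0,0,0,1.5,0,-1.3,0],
  [0,0,0,1.5,0,-1.8,0],
  [0,0,0,1.5,0,-1.8,0],
  [0,0,0,1.5,0,-2.5,0],
  [0,0,0,1.0,0,-3,0],
  [0,0,0,0,0,-3,0],
  [0,0,0,0,0,-3,0],
  [0,0,0,0,0,0,0],
  [0,0,0,0,0,0,0],
  [0,0,0,0,0,0,0],
])

```text
t: 10.97
tool_pos: [0.4687, 0.2322, 0.2677]
tool_rot: [0.353, 2.42, -0.129]
contact_force: [0.3, 0.6, -0.2]
opening: 0.0003
```

```bash
python3 - <<'E'
from h import *
stat()
f={n:vision.get_image(n) for n in('top','side')}
top,D=f['top']; a=cv2.resize(top[160:300,180:400],(400,255),interpolation=cv2.INTER_CUBIC); b=cv2.resize(f['side'][0][110:330,160:420],(400,338),interpolation=cv2.INTER_CUBIC)
save('done',np.vstack([np.clip(x*1.5,0,255).astype(np.uint8) for x in(a,b)]))
# lid plane from side-view depth
D=f['side'][1]; vv,uu=np.mgrid[120:260,240:380]; uv=np.c_[uu.ravel(),vv.ravel()]; P=case(withdepth('side',uv,D))
s=(abs(P[:,1])<60)&(P[:,0]>30)&(P[:,0]<130)&(P[:,2]>85)&(P[:,2]<190); k=np.polyfit(P[s,2],P[s,0],1)
print('lid lean',s.sum(),'angle',np.pi/2+np.arctan(k[0]),'top z',np.percentile(P[s,2],99),'x',np.percentile(P[s,0],[1,50,99]))
# movement check: changed pixels vs start in top depth away from arm
D0=np.load('top0.npz')['D']
for n,u in(('jar',(323,312)),('glass',(319,172)),('lantern',(145,205)),('ring',(208,339)),('brush',(146,305)),('blue lid',(371,247)),('blue tab',(359,283))):
    x,y=u; d=abs(f['top'][0][y-35:y+35,x-35:x+35].astype(int)-np.load('top0.npz')['im'][y-35:y+35,x-35:x+35]).max(2); print(n,(d>40).sum())
E
```

```text
t 10.97 tip [-100.4    0.   250.9] tilt 0.7 F case [0.11, 0.63, -0.18] open 0.0003 q [ 0.56 -0.45  2.12 -0.59  1.04 -0.53]
lid lean 785 angle 1.8516638750383336 top z 186.78977201064646 x [62.57676498 79.14438264 96.98237553]
jar 0
glass 0
lantern 0
ring 3409
brush 1142
blue lid 0
blue tab 0
```

View pics/done.png

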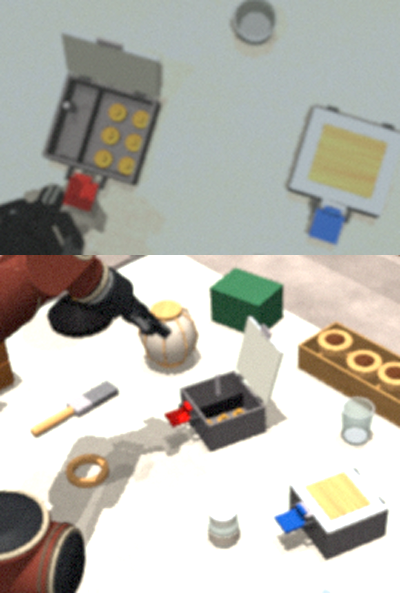

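The red lid stands fully open at a measured 1.85 rad and the arm is clear. The ring and brush only show changes in the top view because the arm and its shadow now cover them. The side view shows both lying where they were.

```bash
python3 -c "
from station import ctrl
print(ctrl.finish_job())"
```

```text
the job is handed in; nothing more can be done
None
```

The red-tab case is open: I pressed its tab with the closed fingertips and the lid sprang up to about 0.38 rad. I then pushed the lid back along its arc to the stop, backed off, and handed the job in at about 11 s of the 35 s allowed.

- **Force:** it peaked at about 5 N on the tab. It reached about 21 N on the fingertips when the lid met its stop, which is more than the 1 to 3 N needed to move the lid.
- **Lid:** with the arm clear, the side-view depth gave 1.852 rad against a stop of 1.85. The reading on the tool was back to about 0.6 N, which is noise.
- **Other objects:** the blue case, glue jar, water glass and wood lantern show no change from the first top view. I did not run that comparison on the black lantern or the ruler; the arm never went near them.
- **Check that disagreed:** the same comparison flagged the ring and brush as changed. I put that down to the arm and its shadow being over them. In the last side view both look to be where they were; I judged that by eye and did not measure it.

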